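Lock the rotary sample stage with its bar

ROBOT

A 6-joint arm with a two-finger parallel gripper is mounted at the origin on a cart in front of the work surface, level with it; the furniture and walls round the work are solid. World frame = base frame: x ahead of the robot, y to its left, z up, the work surface at z = 0. Lengths are in m, angles in rad, forces in N, time in s.
With the tool pointing down it reaches from about 0.4 to 0.825 m from the base axis. Payload 7 kg.
Tool frame: the origin (TCP) lies midway between the tips of the shut fingers; the grasp point (between the pads) lies 19 mm behind it (arm.hold_point_z is the distance from the TCP to the grasp point, in m); z points along the fingers, x is the direction in which the jaws open and shut, and the axes are right-handed (so a half turn about z gives the same grasp; the last joint's range is limited). The gripper opens to 88 mm and grips with 3 to 60 N. Pads are 19 mm wide; open, the fingers measure 130 mm over their backs; the gripper's body (78 mm by 193 mm) begins 47 mm behind the grasp point.
Start: joints at [1.44, 0.359, 0.012, 0, -1.224, -0.288], TCP at [0.275, 0.617, 0.227] pointing down, gripper open.
Joint ranges: [-3.07, 3.07], [-1.43, 2.12], [-1.02, 1.25], [-3.03, 1.67], [-3.05, -0], [-3.03, 3.03]. Speed limits (rad/s): [2.39, 2.39, 3.01, 3.14, 3.14, 3.14].

INTERFACE

Orientations are given as [roll, pitch, yaw] about the fixed x, y, z axes, in that order (R = Rz(yaw) Ry(pitch) Rx(roll)).
In Python, from station import readout, viewer, job, arm gives the robot as it stands.
- The arm moves only by the tool apply_moves, never from a script. Its argument "deltas" is text: rows parted by semicolons, each of 4 numbers parted by spaces: the shift along the tool's x, y, z in cm, then the turn about the tool's z in rad. A call has 1 to 10 rows; each row shifts and turns the commanded pose from where the row before left it, along the tool's axes as they then stand; what a row does not reach is not made up. A row lasts 1/8 s, in which the tool goes at most 62.5 mm and 10.7 degrees, less where a joint would pass 70% of its speed; a pose out of reach is approached as far as the arm can. A call is refused whole if a number of a shift passes 6.25 or a number of a turn 0.188, either way. A call with a gripper value outside its range is refused whole. "gripper" is the closure, from -1 (fully open) to 1 (shut), so that 0 is half open, set as the call begins (left out, the last holds). The fingers move at their own pace and stop on an object; "squeeze" is the grip in N (left out, the last holds). Time passes only in rows, so rows that do not move let the fingers close. It gives the time, the measured TCP pose, the force and the opening at its end, in the units of the state.
- readout.get_state(): the state, without advancing time (a new reading comes with each control period).
- viewer.grab_frame(name): name is "side" or "top"; returns a dict with "image" (480x640x3 uint8, red, green, blue), "camera_matrix" (3x3 intrinsics, pixels), "k1" (the pictures are not rectified: a ray, as slopes to the right and down, at radius r is drawn at 1 + k1 r^2 times it, then the intrinsics apply), "cam_to_world" (4x4, takes a point from camera to world coordinates). Camera axes: x right, y up, looking along -z (the intrinsics and any distortion apply to the point x, -y, -z); pixel columns grow to the right and rows downward; lengths in m; the calibration is good to about 2 mm. A picture is of the moment at which its call begins. There is no depth.
- job.job_done(): hands the job in, once; it reports no verdict.
Trained networks look in the newest picture that a camera, given by its name, has taken for a name from the list of things; names that differ only in an ending like _2 or _b are one class to them, and where a whole thing is asked for, a point or a joint stands for the part that bears it (a point fixed in the world has none). Each returns a list of dicts, best first, with "conf" (0 to 1); they miss things now and then, are a little off and sometimes report something else, mostly with a low value. They report only what shows in the picture. A call takes as long as a camera call. They do not tell look-alikes from the thing itself.
- viewer.silhouettes(camera, query): "region" (480x640 bool, what is visible of it) and "extent" ([left, top, width, height] in pixels, round what is visible of it).
The state is a dict: "t": time; "q": joint angles; "qd": joint speeds; "joint_efforts": joint torques, N m; "eef_pos": TCP position; "ee_rot": TCP orientation; "force": force on the tool from outside, world axes, zero at the start; "moment": the same for the moment, N m; "width": finger opening in m.
Only numpy, scipy, OpenCV 4.12 (cv2) and the standard library are available. Lean on these libraries where they do the work, as an engineer would, in place of code of your own. Each camera call takes 0.05 s, during which the arm holds its last target.

TASK

Lock the rotary sample stage for transport. With a fingertip, push one of the two studs on the slotted disc round until the slot lines up with the locking bar, then push the bar by its upright tab along its guide and through the slot until its nose is fully home against the end stop. Only push: do not lift the bar out of its guide, leave the glassware and the carton standing where they are, and finish with the hand clear.

Things in the scene. Friction and masses are not known exactly. Their poses are not given: they have to be found in the camera images.
- base: Fixed grey base plate of the stage, 330 x 110 x 8 mm; place and angle differ from run to run. Its +x is the way the bar is pushed (roughly from the robot's left to its right), z up. Origin: on the bench top, on the bar's centre line (y = 0); the plate reaches from x = -180 to +150 mm, y = +-55 mm. The disc's axis is at x = 70 mm, the stop's face at x = 132 mm.
- guide_mouth (a point): Middle of the guide's floor (z = 10 mm) at its end next to the disc. The guide is an open-topped channel from the base's x = -180 to +20 mm, 17 mm wide between walls 8 mm thick, their tops at z = 20 mm.
- disc (a joint): Angle of the slotted disc about its vertical axis, rad, counter-clockwise from above, stops at -0.3 and 3.44. The slot is parallel to the bar at 0 and at pi (3.14); either will do. It starts between 0.55 and 2.59 and stays where it is left (friction 0.03 N m: 1 to 2 N at a stud). The bar's tapered nose enters with the disc up to about 0.1 rad off and turns it true.
- disc_axis (a point): Middle of the disc's top (z = 27 mm) on its axis. The aluminium disc has 90 mm diameter; one straight slot, 17 mm wide, open above, runs right across it, with bevelled mouths; the slot's floor is level with the guide's floor.
- stud_a (a point): Centre of the top (z = 62 mm) of a steel stud that stands upright on the disc, 12 mm in diameter, 35 mm tall above the disc (an 18 mm collar at its lowest 3 mm), 30 mm from the axis. At joint value q it lies from the axis in the base's direction q + pi/2, at right angles to the slot.
- stud_b (a point): The same on the other half of the disc, opposite stud_a: in the base's direction q - pi/2.
- bar: The loose steel locking bar, 14 x 14 mm in section, 150 mm long, 0.18 to 0.3 kg, lying in the guide with 1.5 mm play at each side. Origin: the middle of its tail end at its underside; x runs along the bar to the tapered nose at x = 150 mm. When home its origin is at the base's x = -18 mm. It starts with the nose 5 to 50 mm short of the disc's rim. It slides easily (a newton or two).
- bar_tab (a point): Middle of the rear face of the upright tab near the bar's tail, the face to push on: 30 mm wide, 8 mm thick, from the bar's top (z = 24 mm) to z = 62 mm; this point is 6 mm ahead of the tail end at z = 42 mm. It must arrive at the base's x = -12 mm.
- bar_nose (a point): The bar's nose tip, 7 mm above its underside; fully home when it meets stop.
- stop (a point): Point on the face of the end stop where the nose arrives. The stop's top is at z = 28 mm; before it stand two cheeks 18 mm apart, tops at z = 25 mm, which take the nose.
- cuvette: A small clear cuvette, 45 x 12 x 13 mm, lying on the base plate beside the guide, on the side away from the robot; origin under its middle. Leave it alone.
- dish: A low glass dish, 60 mm across, 12 mm high, on the bench in front of the plate; origin under its middle. Leave it alone.
- beaker: A small glass beaker, 55 mm across, 68 mm high, on the bench behind the plate near the bar's tail; origin under its middle. Leave it alone.
- carton: A small carton, 46 x 46 x 75 mm, standing on the bench past the end stop; origin under its middle. Leave it alone.
There are look-alikes about, which are no part of the job. Several things have the shape of the bar; the one meant has the colours described above.

How it is judged:
By the outcome, as a careful person would: the job done as asked, in the order asked, and still so for the second after the job is handed in, with the robot touching nothing.
It also fails if it takes over 48 s, if anything falls off the work surface, if the arm or the gripper's body presses on something with over 40 N, if the wrist force passes 120 N, or if a joint passes its speed limit or range.

## Working session

There is one attempt and no reset: what is moved stays moved. The work goes in short steps, Python scripts to look and compute and a tool call to move; the robot and the scene stay as the last step left them, time stands still between calls to the robot, and variables do not carry over. Pictures are saved under pics/ and viewed, and the job is handed in when it is done.

Besides the shell and the picture viewer there is one more tool, called by a JSON object that holds its "method" and its "body", one argument or row to a line. apply_moves: Moves the arm, as the interface text tells. Its arguments: {"type":"object","properties":{"deltas":{"type":"string"},"gripper":{"type":"number"},"squeeze":{"type":"number"}},"required":["deltas"]}

```bash
ls; mkdir -p pics; python3 - <<'E'
from station import readout, viewer
import cv2,numpy as np
s=readout.get_state();print(s['t'],s['eef_pos'],s['ee_rot'],s['width'])
for n in("side","top"):
    f=viewer.grab_frame(n);cv2.imwrite(f"pics/{n}0.png",f["image"][:,:,::-1])
    print(n,f["camera_matrix"].tolist(),f["k1"],np.round(f["cam_to_world"],4).tolist())
E
```

```text
pics
0.0 [0.27432541 0.61619514 0.22563582] [-3.14145173e+00 -1.66712732e-03 -1.98973590e+00] 0.08772714838851241
side [[594.6529928744809, 0.0, 323.4597451342103], [0.0, 594.6529928744809, 234.66509407850543], [0.0, 0.0, 1.0]] -0.1257155723057548 [[0.9881, 0.0606, -0.1416, 0.4395], [-0.1533, 0.4771, -0.8654, -1.0229], [0.0152, 0.8767, 0.4807, 0.6596], [0.0, 0.0, 0.0, 1.0]]
top [[507.3934109422914, 0.0, 316.36191903237636], [0.0, 507.3934109422914, 235.25488014274865], [0.0, 0.0, 1.0]] 0.011401557791284732 [[-0.0079, 0.9843, -0.1762, 0.4195], [-0.9999, -0.0094, -0.0076, -0.0156], [-0.0091, 0.1761, 0.9843, 0.9932], [0.0, 0.0, 0.0, 1.0]]
```

View pics/side0.png

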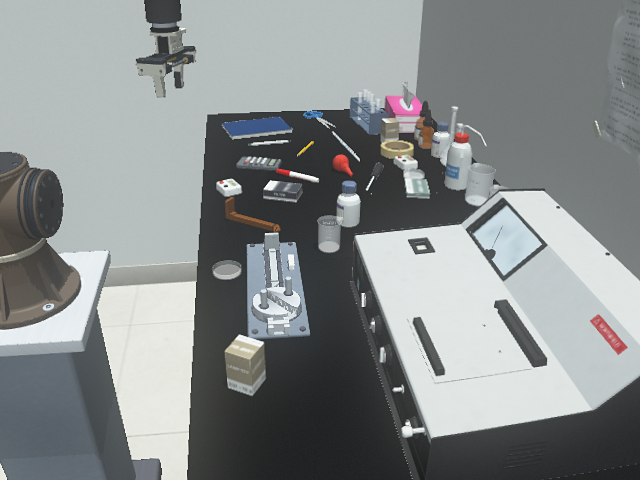

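View pics/top0.png

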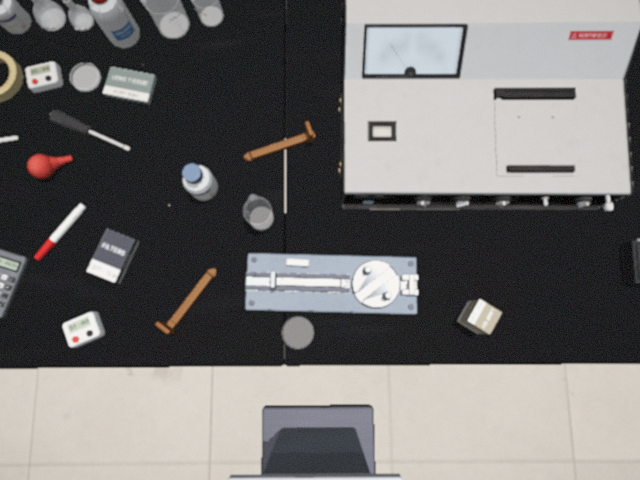

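The top view shows the plate at columns 246–418, rows 253–314, with the steel bar in its guide (tab near 272,281) and the disc at (377,284). Three things are bar-shaped: the steel bar at (300,281) and two brown ones at (280,145) and (188,300). The steel one in the guide fits the description. I'll enlarge it to confirm and measure.

```bash
cat > h.py <<'E'
import numpy as np,cv2
from station import readout, viewer
def proj(f,P):
    P=np.atleast_2d(P).astype(float);T=np.linalg.inv(f["cam_to_world"]);c=P@T[:3,:3].T+T[:3,3]
    x=c[:,0]/-c[:,2];y=-c[:,1]/-c[:,2];r=1+f["k1"]*(x*x+y*y);K=f["camera_matrix"]
    return np.c_[K[0,0]*x*r+K[0,2],K[1,1]*y*r+K[1,2]]
def unproj(f,uv,z):
    uv=np.atleast_2d(uv).astype(float)
    p=cv2.undistortPoints(uv[:,None],f["camera_matrix"],np.array([f["k1"],0,0,0.])).reshape(-1,2)
    d=np.c_[p[:,0],-p[:,1],-np.ones(len(p))]@f["cam_to_world"][:3,:3].T
    o=f["cam_to_world"][:3,3];return o+d*((z-o[2])/d[:,2])[:,None]
def base2w(b,P):
    P=np.atleast_2d(P).astype(float);c,s=np.cos(b[2]),np.sin(b[2])
    return np.c_[b[0]+c*P[:,0]-s*P[:,1],b[1]+s*P[:,0]+c*P[:,1],P[:,2]]
E
python3 - <<'E'
from h import *
im={}
for n in("top","side"):
    f=viewer.grab_frame(n);
    for q in("base","disc","stud_a","bar","bar_tab","cuvette","dish","beaker","carton"):
        for d in viewer.silhouettes(n,q)[:3]:
            m=d["region"];ys,xs=np.nonzero(m)
            if len(xs)==0: continue
            r=cv2.minAreaRect(np.c_[xs,ys].astype(np.float32))
            print(n,q,round(d["conf"],2),d["extent"],len(xs),np.round(r[0],1),np.round(r[1],1),round(r[2],1))
            if q=="base" and n=="top": print(np.round(cv2.boxPoints(r),1).tolist())
    I=f["image"][:,:,::-1]
    a=I[240:325,235:430] if n=="top" else I[225:345,215:330]
    k=4 if n=="top" else 5
    cv2.imwrite(f"pics/{n}_crop.png",cv2.resize(a,None,fx=k,fy=k,interpolation=cv2.INTER_CUBIC))
print(readout.get_state()["t"])
E
```

```text
top base 0.93 [245.8, 253.7, 173.1, 60.5] 8978 [331.  283.6] [172.5  58.2] 1.8
[[243.89999389648438, 310.1000061035156], [245.6999969482422, 251.89999389648438], [418.1000061035156, 257.20001220703125], [416.29998779296875, 315.3999938964844]]
top disc 0.96 [352.1, 261.3, 49.1, 47.2] 1818 [375.2 284.6] [48. 46.] 50.2
top stud_a 0.84 [352.5, 260.8, 47.3, 47.5] 1763 [375.3 284.3] [47.3 45.1] 51.8
top bar 0.77 [245.4, 125.3, 69.7, 36.4] 730 [279.6 146.7] [18.4 73. ] 63.8
top bar 0.65 [156.4, 266.7, 61.4, 67.9] 741 [189.8 301.2] [19.2 81.3] 44.4
top bar 0.64 [269.3, 273.5, 76.8, 15.6] 656 [307.5 280. ] [16. 77.] 90.0
top bar_tab 0.78 [157.3, 268.7, 56.7, 65.0] 757 [190.2 302.8] [19.1 79.9] 45.5
top bar_tab 0.61 [244.3, 123.3, 67.5, 34.2] 685 [280.3 146.6] [19.2 72.9] 61.9
top bar_tab 0.57 [269.2, 274.9, 78.6, 14.6] 653 [307.5 280. ] [16. 77.] 90.0
top cuvette 0.63 [286.9, 257.0, 25.2, 11.4] 176 [297.5 262. ] [ 8. 23.] 90.0
top dish 0.71 [270.4, 273.4, 75.6, 13.9] 647 [308.5 280. ] [16. 77.] 90.0
top dish 0.56 [283.4, 317.6, 30.0, 30.1] 791 [297.7 332.2] [31.1 30.8] 56.3
top beaker 0.61 [
[... 524 characters left out ...]
.4
side bar 0.89 [223.4, 198.0, 58.7, 34.0] 553 [249.5 219.7] [61.2 20.5] 31.3
side bar 0.74 [263.0, 234.2, 16.7, 52.2] 495 [271.5 259.5] [53. 13.] 90.0
side bar_tab 0.81 [222.2, 197.3, 54.7, 33.8] 582 [249.  219.3] [61.2 21. ] 31.9
side bar_tab 0.73 [266.4, 231.8, 13.1, 54.7] 481 [271.5 259.5] [53. 13.] 90.0
side cuvette 0.49 [286.8, 253.2, 7.6, 18.4] 87 [291.  261.5] [15.  6.] 90.0
side dish 0.81 [214.8, 257.4, 27.5, 22.0] 424 [227.  269.5] [28. 17.] 0.0
side beaker 0.84 [318.4, 217.4, 25.0, 37.6] 847 [328.9 234. ] [24.3 36.8] 3.8
side beaker 0.59 [251.7, 273.6, 49.7, 47.0] 1508 [276.3 303.4] [38.7 51.2] 62.5
side carton 0.77 [223.5, 334.8, 42.3, 58.8] 1922 [244.5 365. ] [58. 39.] 90.0
1.1
```

View pics/top_crop.png

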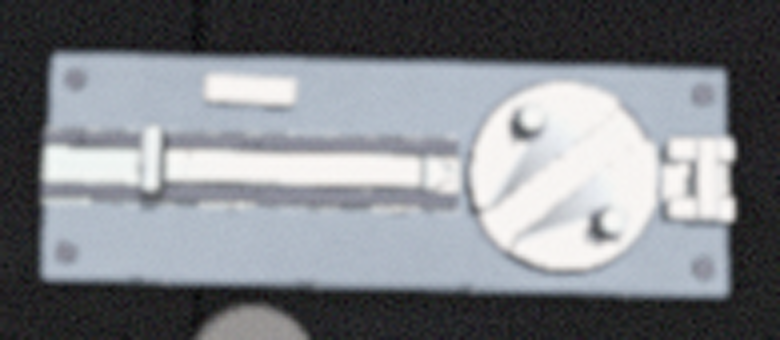

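View pics/side_crop.png

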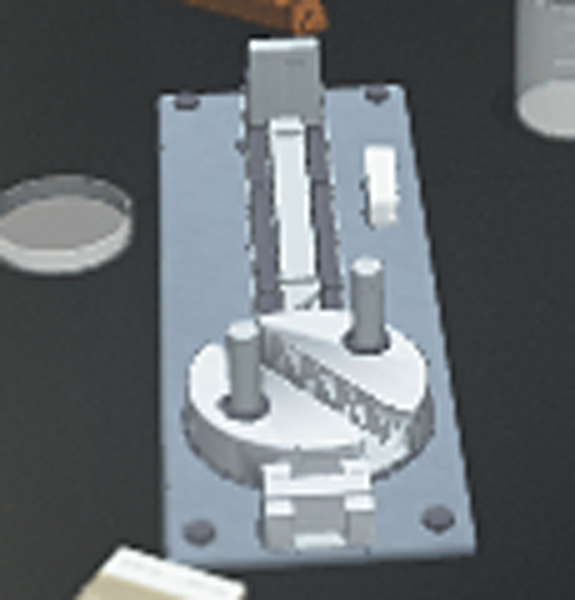

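```bash
python3 - <<'E'
from h import *
from scipy.optimize import least_squares
F={n:viewer.grab_frame(n) for n in("top","side")}
cr=lambda p,k,o:(np.array(p)+.5)/k-.5+o
B=np.array([[-.18,.055,.008],[.15,.055,.008],[.15,-.055,.008],[-.18,-.055,.008]])
C={"top":cr([(50,53),(727,68),(732,297),(41,280)],4,[235,240]),"side":cr([(405,87),(475,550),(165,563),(160,97)],5,[215,225])}
for ns in(["top"],["side"],["top","side"]):
    r=least_squares(lambda b:np.concatenate([(proj(F[n],base2w(b,B))-C[n]).ravel() for n in ns]),[.42,-.05,-1.57])
    print(ns,np.round(r.x,4),np.round(r.fun,1))
    b=r.x
np.save("b.npy",b)
def w2b(P):
    c,s=np.cos(b[2]),np.sin(b[2]);d=P[:,:2]-b[:2];return np.c_[d[:,0]*c+d[:,1]*s,-s*d[:,0]+c*d[:,1]]*1000
t=cr([(565,177),],4,[235,240]);print("disc top cam",w2b(unproj(F["top"],t,.027)))
st=cr([(530,119),(610,218)],4,[235,240]);A=w2b(unproj(F["top"],st,.062));print("studs top",A,np.arctan2(*(A[0]-A[1])[::-1])-np.pi/2)
st=cr([(369,265),(241,328)],5,[215,225]);A=w2b(unproj(F["side"],st,.062));print("studs side",A,np.arctan2(*(A[0]-A[1])[::-1])-np.pi/2)
print("tab top rear/front edge",w2b(unproj(F["top"],cr([(143,160),(162,160)],4,[235,240]),.062)))
print("tab side top edge",w2b(unproj(F["side"],cr([(250,40),(320,40)],5,[215,225]),.062)))
print("nose top",w2b(unproj(F["top"],cr([(458,175)],4,[235,240]),.017)))
for n,q,z in(("top","beaker",.0),("top","carton",.04),("top","cuvette",.014),("top","dish",.006)): 
    pass
print("dish",w2b(unproj(F["top"],[297.7,332.2],.006)),"carton",w2b(unproj(F["top"],[478.8,316.3],.04)),"beaker base",w2b(unproj(F["side"],[329,247],.0)),"cuv",w2b(unproj(F["top"],[297.7,262],.02)))
print(base2w(b,[[.07,0,.027],[-.16,0,.04],[-.012,0,.04]]))
E
```

```text
['top'] [ 0.5011 -0.0513 -1.6018] [ 0.6  0.2 -0.1  0.1 -0.6 -0.2  0.1  0. ]
['side'] [ 0.5036 -0.0527 -1.6096] [ 0.4 -0.2  0.5 -0.5 -0.6  0.5 -0.2 -0. ]
['top', 'side'] [ 0.5023 -0.0517 -1.6046] [ 0.9 -0.7  0.2 -0.3 -0.5 -0.6  0.3 -0.9 -0.7 -0.4  0.1 -0.9 -1.   0.2
 -1.3 -0.1]
disc top cam [[68.9349786  -2.45193324]]
studs top [[ 49.02268403  20.83601549]
 [ 85.80671011 -23.55190568]] 0.6919943502159409
studs side [[ 49.33042943  25.42243232]
 [ 86.34699779 -22.92710552]] 0.653412694806272
tab top rear/front edge [[-128.32753869   -2.48657993]
 [-119.59974119   -2.26903012]]
tab side top edge [[-128.73023225  -12.39744738]
 [-126.01939921   16.86925951]]
nose top [[18.69649758 -1.95018527]]
dish [[-77.56937845 -96.67184466]] carton [[257.64256126 -58.50657268]] beaker base [[-162.73251781  129.5788231 ]] cuv [[-81.26406085  36.51727356]]
[[ 0.49993028 -0.12165341  0.027     ]
 [ 0.50770518  0.10821515  0.04      ]
 [ 0.5027022  -0.03970027  0.04      ]]
```

The side crop confirms it: the light steel bar lies in the guide with its upright grey tab, and both studs stand on the disc. The disc is at q ≈ 0.67, and the tab's rear face is at base x ≈ -128 mm. I'll turn the tool so its x runs along base +x, with the fingers shut.

{"method": "apply_moves", "body": {
  "deltas": "0 0 0 -0.13; 0 0 0 -0.13; 0 0 0 -0.125; 0 0 0 0; 0 0 0 0; 0 0 0 0",
  "gripper": 1,
  "squeeze": 20
}}

```text
t: 1.95
eef_pos: [0.2745, 0.6166, 0.2266]
ee_rot: [3.142, -0.0, -1.606]
force: [0.9, 0.3, 0.4]
width: 0.033
```

```bash
cat > go.py <<'E'
import sys
from h import *
from scipy.spatial.transform import Rotation as R
b=np.load("b.npy");s=readout.get_state()
T=R.from_euler("xyz",s["ee_rot"]).as_matrix()
p=np.array([s["eef_pos"][0]-b[0],s["eef_pos"][1]-b[1]]);c,sn=np.cos(b[2]),np.sin(b[2])
print("t",s["t"],"tcp base mm",np.round([1000*(p[0]*c+p[1]*sn),1000*(-sn*p[0]+c*p[1]),1000*s["eef_pos"][2]],1),"yaw err",s["ee_rot"][2]-b[2],"F",np.round(s["force"],1),"w",s["width"])
if len(sys.argv)>1:
    g=base2w(b,[[float(v)/1000 for v in sys.argv[1:4]]])[0]
    print("delta cm tool",np.round(100*T.T@(g-s["eef_pos"]),2))
E
python3 go.py 0 27 120
python3 - <<'E'
from h import *
f=viewer.grab_frame("side");cv2.imwrite("pics/side1.png",cv2.resize(f["image"][20:130,100:230,::-1],None,fx=5,fy=5,interpolation=cv2.INTER_CUBIC))
E
```

```text
t 1.95 tcp base mm [-660.2 -250.2  226.6] yaw err -0.0015976963299195734 F [0.9 0.3 0.4] w 0.032951817476361146
delta cm tool [ 65.98 -27.83  10.66]
```

View pics/side1.png

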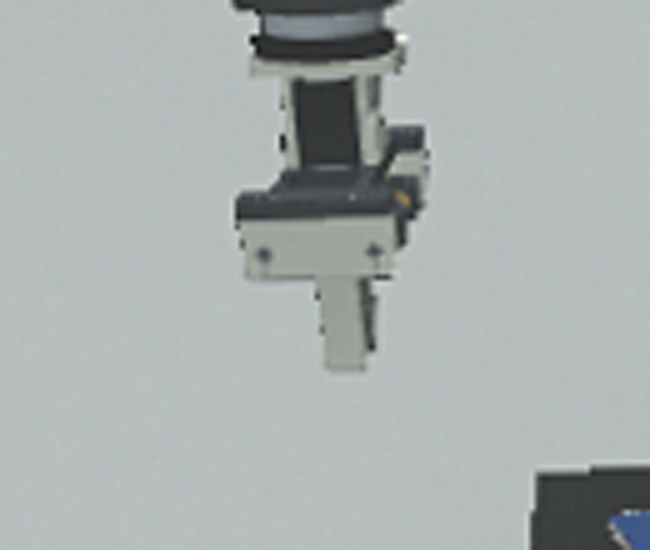

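The finger is about 19 mm wide across the push direction. Now I'll move the hand over the guide at height.

{"method": "apply_moves", "body": {
  "deltas": "4.7 -2 0 0; 4.7 -2 0 0; 4.7 -2 0 0; 4.7 -2 0 0; 4.7 -2 0 0; 4.7 -2 0 0; 4.7 -2 0 0; 4.7 -2 0 0; 4.7 -2 0 0; 4.7 -2 0 0"
}}

```text
t: 3.25
eef_pos: [0.4589, 0.1386, 0.227]
ee_rot: [-3.141, 0.001, -1.605]
force: [1.0, 0.4, -0.2]
width: 0.0003
```

```bash
python3 go.py 0 27 120
```

```text
t 3.25 tcp base mm [-188.8  -49.8  227. ] yaw err -0.0004488886061488895 F [ 1.   0.4 -0.2] w 0.00030437318919314475
delta cm tool [18.88 -7.68 10.69]
```

{"method": "apply_moves", "body": {
  "deltas": "4.5 -1.9 0 0; 4.5 -1.9 0 0; 4.5 -1.9 1 0; 4.5 -1.9 3 0; 0.9 0 5 0; 0 0 1.7 0; 0 0 0 0; 0 0 0 0"
}}

```text
t: 4.25
eef_pos: [0.5289, -0.0511, 0.1207]
ee_rot: [-3.14, 0.0, -1.604]
force: [1.0, 0.1, 0.4]
width: 0.0004
```

```bash
python3 go.py 0 27 38; python3 - <<'E'
from h import *
for n,a in(("side",(slice(190,350),slice(200,360))),("top",(slice(220,340),slice(280,440)))):
    f=viewer.grab_frame(n);cv2.imwrite(f"pics/{n}2.png",cv2.resize(f["image"][a][:,:,::-1],None,fx=4,fy=4,interpolation=cv2.INTER_CUBIC))
E
```

```text
t 4.25 tcp base mm [ -1.5  26.6 120.7] yaw err 0.00024763794008086926 F [1.  0.1 0.4] w 0.0003555670656270475
delta cm tool [ 0.15 -0.03  8.27]
```

View pics/side2.png

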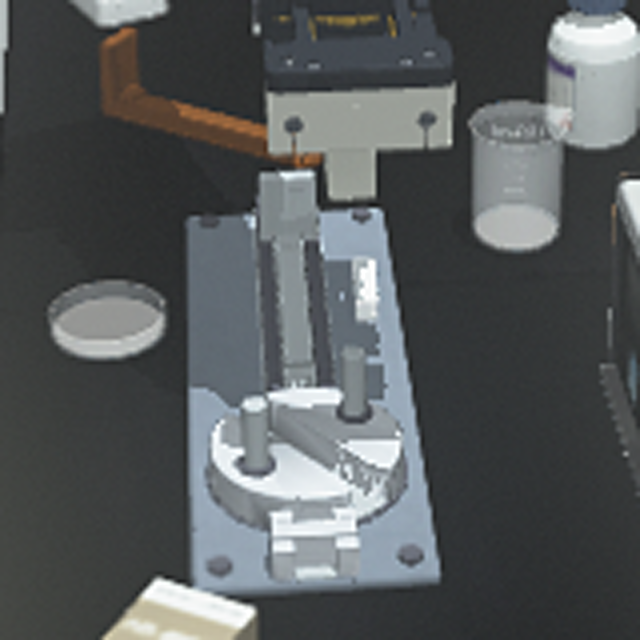

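View pics/top2.png

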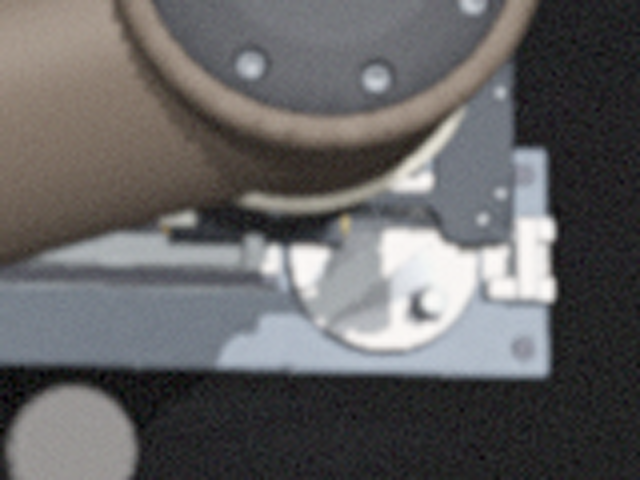

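The side view shows the finger (crop 350,175) hovering behind the stud at (353,385), and the drop below it is clear. I'll lower it, then approach in small steps.

{"method": "apply_moves", "body": {
  "deltas": "0 0 4 0; 0 0 2.5 0; 0 0 1.8 0; 0 0 0 0; 0.5 0 0 0; 0.5 0 0 0; 0.5 0 0 0; 0 0 0 0"
}}

```text
t: 5.35
eef_pos: [0.5277, -0.0668, 0.0369]
ee_rot: [-3.141, 0.0, -1.605]
force: [0.4, 0.6, 0.0]
width: 0.0005
```

```bash
python3 go.py 0 27 38; python3 - <<'E'
from h import *
for n,a in(("side",(slice(190,350),slice(200,360))),):
    f=viewer.grab_frame(n);cv2.imwrite(f"pics/{n}3.png",cv2.resize(f["image"][a][:,:,::-1],None,fx=4,fy=4,interpolation=cv2.INTER_CUBIC))
E
```

```text
t 5.35 tcp base mm [14.2 25.9 36.9] yaw err -0.0007964585476691877 F [0.4 0.6 0. ] w 0.0004974679816228695
delta cm tool [-1.42 -0.11 -0.11]
```

View pics/side3.png

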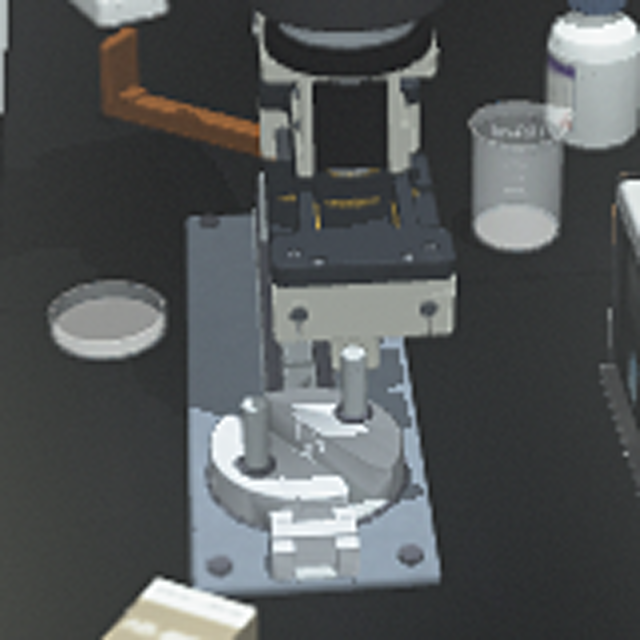

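{"method": "apply_moves", "body": {
  "deltas": "0.5 -0.1 0 0; 0.5 0 0 0; 0.4 0 0 0; 0 0 0 0"
}}

```text
t: 5.9
eef_pos: [0.5287, -0.0804, 0.0367]
ee_rot: [-3.14, 0.0, -1.605]
force: [0.6, 0.8, 0.1]
width: 0.0001
```

```bash
cat > snap.py <<'E'
import sys
from h import *
f=viewer.grab_frame("side");I=f["image"][260:350,230:330,::-1];cv2.imwrite(f"pics/{sys.argv[1]}.png",cv2.resize(I,None,fx=6,fy=6,interpolation=cv2.INTER_CUBIC))
E
python3 go.py;python3 snap.py s4
```

```text
t 5.9 tcp base mm [27.8 27.4 36.7] yaw err -0.00017375906098027194 F [0.6 0.8 0.1] w 8.937461684561016e-05
```

View pics/s4.png

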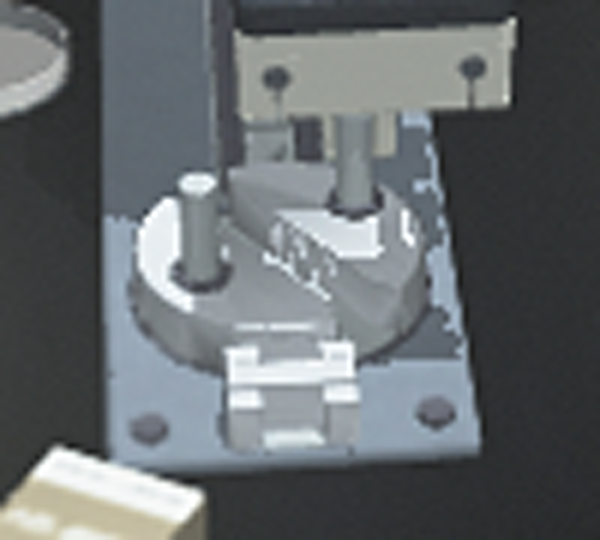

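The disc hasn't moved: stud_b's top is still at full-image (263,290). Continuing.

{"method": "apply_moves", "body": {
  "deltas": "0.4 0 0 0; 0.4 0 0 0; 0.3 0 0 0; 0 0 0 0"
}}

```text
t: 6.45
eef_pos: [0.5277, -0.0915, 0.0366]
ee_rot: [3.141, -0.0, -1.605]
force: [0.9, 0.9, 0.1]
width: 0.0004
```

```bash
python3 go.py;python3 snap.py s5
```

```text
t 6.45 tcp base mm [38.9 26.7 36.6] yaw err -0.00012752839465668409 F [0.9 0.9 0.1] w 0.00036670510415586096
```

View pics/s5.png

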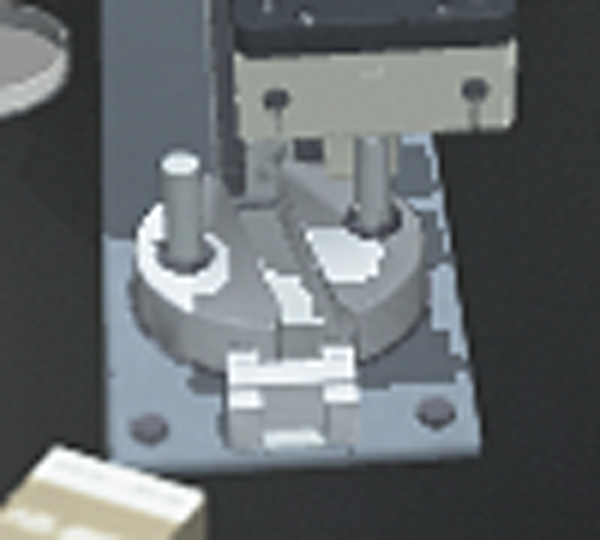

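The disc is turning: stud_b's top has moved to crop (180,162). I'll turn that into an angle.

```bash
cat > ang.py <<'E'
import sys
from h import *
b=np.load("b.npy");u,v=float(sys.argv[1]),float(sys.argv[2])
F=viewer.grab_frame("side")
px=(np.array([u,v])+.5)/6-.5+[230,260]
qs=np.linspace(-.3,.9,241)
P=base2w(b,np.c_[.07+.03*np.sin(qs),-.03*np.cos(qs),0*qs+.062])
d=np.linalg.norm(proj(F,P)-px,axis=1);i=d.argmin();print("q",qs[i],"resid px",d[i])
for q in(0,.1,-.1):
  print(q,(proj(F,base2w(b,[[.07+.03*np.sin(q),-.03*np.cos(q),.062]]))-[230,260]+.5)*6-.5)
E
python3 ang.py 198 183; python3 ang.py 180 162
```

```text
q 0.635 resid px 0.7527238207382037
0 [[174.05249404 154.58558866]]
0.1 [[174.81068628 160.0627372 ]]
-0.1 [[174.29246427 149.08331711]]
q 0.16500000000000004 resid px 0.741999765708179
0 [[174.05249404 154.58558866]]
0.1 [[174.81068628 160.0627372 ]]
-0.1 [[174.29246427 149.08331711]]
```

{"method": "apply_moves", "body": {
  "deltas": "0.25 0 0 0; 0.2 0 0 0; 0 0 0 0; 0 0 0 0"
}}

```text
t: 7.1
eef_pos: [0.5271, -0.096, 0.0364]
ee_rot: [3.141, -0.0, -1.605]
force: [0.1, 0.9, 0.9]
width: 0.0006
```

```bash
python3 go.py;python3 snap.py s6
```

```text
t 7.1 tcp base mm [43.5 26.3 36.4] yaw err -0.00024866769921616516 F [0.1 0.9 0.9] w 0.000626771252618812
```

View pics/s6.png

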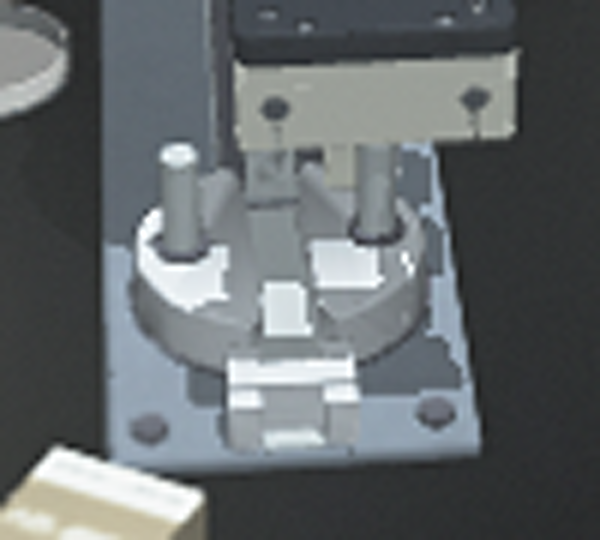

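It looks aligned, with stud_b's top at crop (179,154), which is q ≈ 0. I'll back off, rise and take the hand behind the tab, then check from above.

{"method": "apply_moves", "body": {
  "deltas": "-1.5 0 0 0; -1.5 0 0 0; 0 0 -4 0; 0 0 -4 0; -4 0.6 0 0; -5 0.8 0 0; -5 0.8 0 0; -5 0.4 0 0; -1 0 0 0; 0 0 0 0"
}}

```text
t: 8.4
eef_pos: [0.5089, 0.136, 0.1164]
ee_rot: [3.141, -0.0, -1.602]
force: [-0.3, -0.7, -0.1]
width: 0.0003
```

```bash
python3 go.py -185 0 34;python3 - <<'E'
from h import *
f=viewer.grab_frame("top");cv2.imwrite("pics/t7.png",cv2.resize(f["image"][240:325,235:430,::-1],None,fx=4,fy=4,interpolation=cv2.INTER_CUBIC))
f=viewer.grab_frame("side");cv2.imwrite("pics/s7.png",cv2.resize(f["image"][190:350,200:360,::-1],None,fx=4,fy=4,interpolation=cv2.INTER_CUBIC))
E
```

```text
t 8.4 tcp base mm [-187.8    0.3  116.4] yaw err 0.002141874417407097 F [-0.3 -0.7 -0.1] w 0.0003432444875645795
delta cm tool [0.28 0.02 8.24]
```

View pics/t7.png

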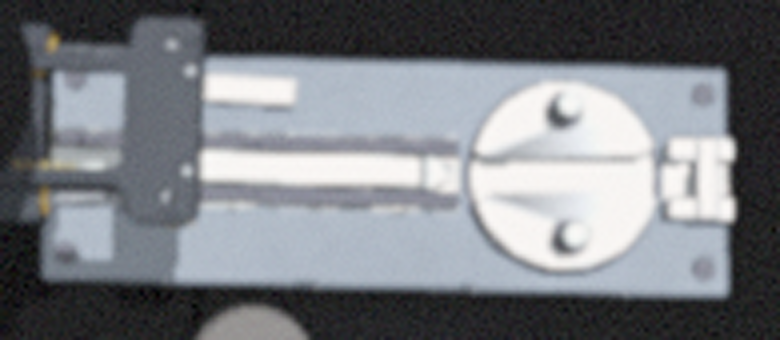

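View pics/s7.png

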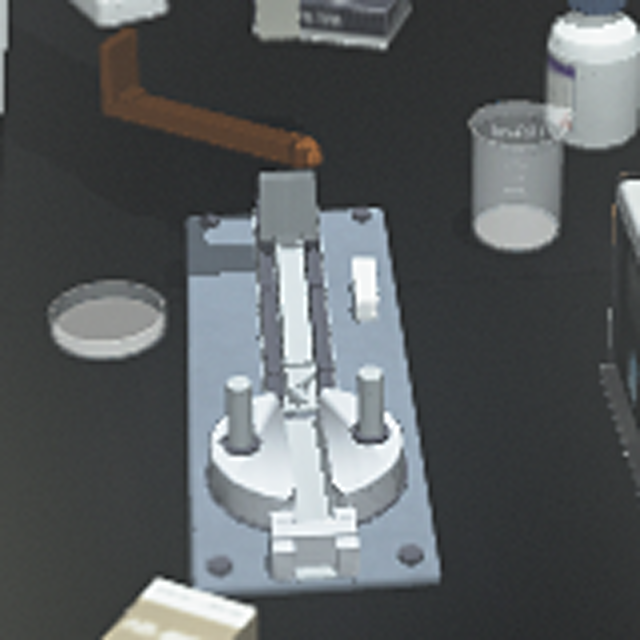

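From above, the slot lies along the guide, with its edges at crop row ~157 across columns 470–650; I read the residual at under 0.05 rad. The bar hasn't moved and everything else is standing. I'll lower the finger behind the tab.

{"method": "apply_moves", "body": {
  "deltas": "1.2 0 0 0; 0 0 4 0; 0 0 2.5 0; 0 0 1.7 0; 0 0 0 0; 0.8 0 0 0; 0.8 0 0 0; 0.4 0 0 0; 0 0 0 0"
}}

```text
t: 9.62
eef_pos: [0.5084, 0.1026, 0.035]
ee_rot: [-3.141, 0.0, -1.605]
force: [-0.4, -0.7, 0.5]
width: 0.0004
```

```bash
python3 go.py -32 0 34;python3 - <<'E'
from h import *
f=viewer.grab_frame("side");cv2.imwrite("pics/s8.png",cv2.resize(f["image"][190:350,200:360,::-1],None,fx=4,fy=4,interpolation=cv2.INTER_CUBIC))
E
```

```text
t 9.625 tcp base mm [-154.4    0.9   35. ] yaw err -0.0005432228446844434 F [-0.4 -0.7  0.5] w 0.00039857890420868635
delta cm tool [12.24  0.08  0.09]
```

View pics/s8.png

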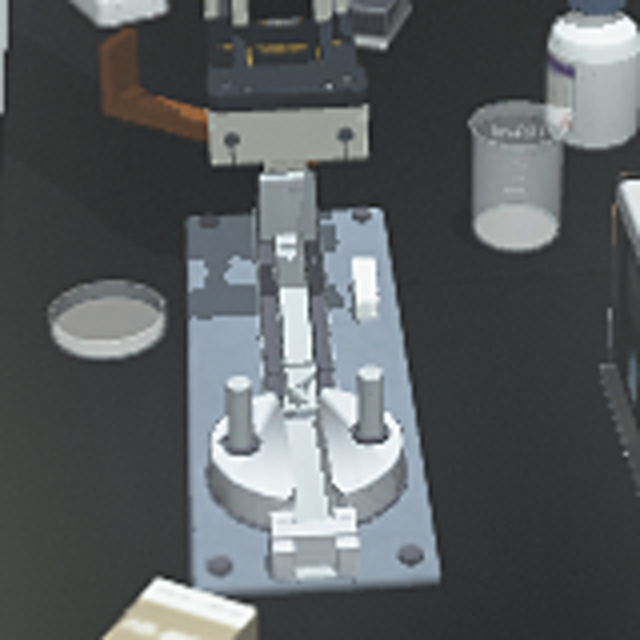

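The finger stands square behind the tab. I'll push gently until the nose enters the slot.

{"method": "apply_moves", "body": {
  "deltas": "0.4 0 0 0; 0.4 0 0 0; 0.4 0 0 0; 0.4 0 0 0; 0.4 0 0 0; 0.4 0 0 0; 0.4 0 0 0; 0.4 0 0 0; 0 0 0 0"
}}

```text
t: 10.8
eef_pos: [0.507, 0.0705, 0.0345]
ee_rot: [3.141, -0.0, -1.605]
force: [-0.7, -0.6, 0.1]
width: 0.0006
```

```bash
python3 go.py -32 0 34;python3 - <<'E'
from h import *
f=viewer.grab_frame("side");cv2.imwrite("pics/s9.png",cv2.resize(f["image"][190:350,200:360,::-1],None,fx=4,fy=4,interpolation=cv2.INTER_CUBIC))
E
```

```text
t 10.8 tcp base mm [-122.3    0.6   34.5] yaw err -0.0003421727888033299 F [-0.7 -0.6  0.1] w 0.0006161913553240505
delta cm tool [9.03 0.06 0.06]
```

View pics/s9.png

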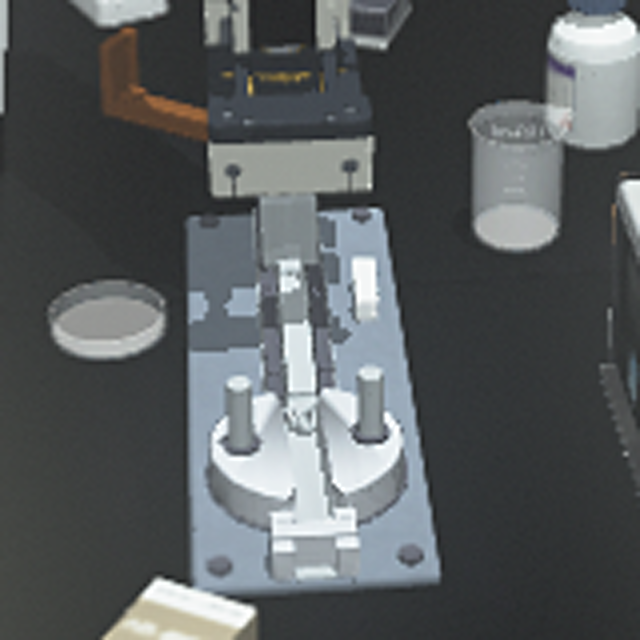

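The bar moved and its nose is entering the slot at crop (300,415). Force is low, so I'll keep going.

{"method": "apply_moves", "body": {
  "deltas": "0.5 0 0 0; 0.5 0 0 0; 0.5 0 0 0; 0.5 0 0 0; 0.5 0 0 0; 0.5 0 0 0; 0.5 0 0 0; 0 0 0 0"
}}

```text
t: 11.85
eef_pos: [0.5058, 0.0355, 0.0345]
ee_rot: [3.141, -0.0, -1.605]
force: [-0.0, 0.9, -0.1]
width: 0.0006
```

```bash
python3 go.py -32 0 34;python3 - <<'E'
from h import *
f=viewer.grab_frame("side");cv2.imwrite("pics/s10.png",cv2.resize(f["image"][190:350,200:360,::-1],None,fx=4,fy=4,interpolation=cv2.INTER_CUBIC))
E
```

```text
t 11.85 tcp base mm [-87.2   0.6  34.5] yaw err -0.0004709601720667145 F [-0.   0.9 -0.1] w 0.0005749733132949819
delta cm tool [5.52 0.05 0.05]
```

View pics/s10.png

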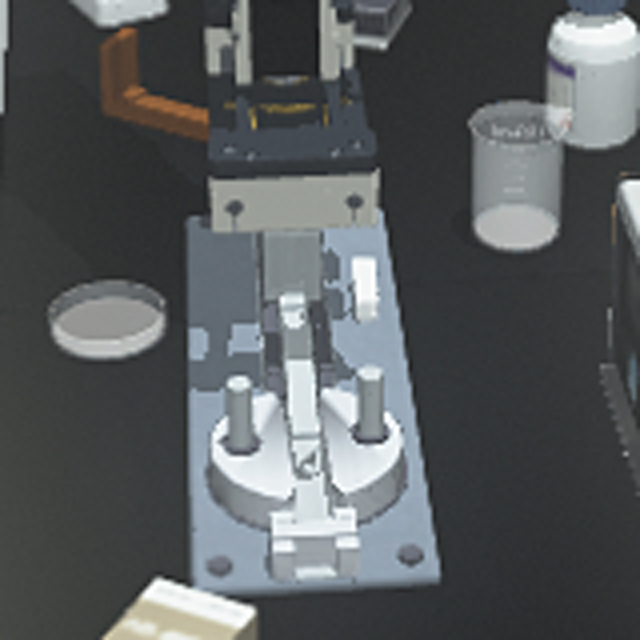

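The nose is mid-disc and tracking well. Next is the cheeks.

{"method": "apply_moves", "body": {
  "deltas": "0.5 0 0 0; 0.5 0 0 0; 0.5 0 0 0; 0.5 0 0 0; 0.5 0 0 0; 0.5 0 0 0; 0.5 0 0 0; 0.5 0 0 0; 0.4 0 0 0; 0 0 0 0"
}}

```text
t: 13.15
eef_pos: [0.5043, -0.0085, 0.0345]
ee_rot: [3.141, -0.0, -1.605]
force: [1.5, 0.0, -0.1]
width: 0.0003
```

```bash
python3 go.py -32 0 34;python3 - <<'E'
from h import *
f=viewer.grab_frame("side");cv2.imwrite("pics/s11.png",cv2.resize(f["image"][190:350,200:360,::-1],None,fx=4,fy=4,interpolation=cv2.INTER_CUBIC))
E
```

```text
t 13.15 tcp base mm [-43.2   0.5  34.5] yaw err -0.000515465842353624 F [ 1.5  0.  -0.1] w 0.00030991016918710616
delta cm tool [1.12 0.05 0.05]
```

View pics/s11.png

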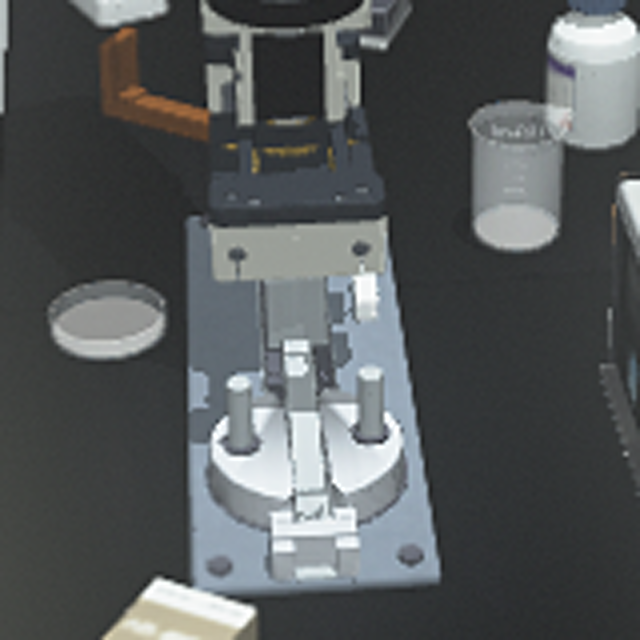

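{"method": "apply_moves", "body": {
  "deltas": "0.3 0 0 0; 0.2 0 0 0; 0.2 0 0 0; 0.2 0 0 0; 0 0 0 0"
}}

```text
t: 13.82
eef_pos: [0.5042, -0.0172, 0.0346]
ee_rot: [3.141, -0.0, -1.605]
force: [0.6, 0.2, -0.5]
width: 0.0003
```

{"method": "apply_moves", "body": {
  "deltas": "0.1 0 0 0; 0 0 0 0"
}}

```text
t: 14.08
eef_pos: [0.5042, -0.018, 0.0346]
ee_rot: [-3.142, -0.0, -1.605]
force: [0.1, 0.4, -0.1]
width: 0.0007
```

{"method": "apply_moves", "body": {
  "deltas": "0.1 0 0 0; 0 0 0 0"
}}

```text
t: 14.32
eef_pos: [0.5042, -0.019, 0.0346]
ee_rot: [-3.142, 0.0, -1.605]
force: [-1.0, 0.5, -0.1]
width: 0.0005
```

```bash
python3 go.py
```

```text
t 14.325 tcp base mm [-32.8   0.8  34.6] yaw err 4.2482989697667506e-05 F [-1.   0.5 -0.1] w 0.00048100293804877707
```

No rise in force yet, so I'll keep stepping 1 mm until it meets the stop.

{"method": "apply_moves", "body": {
  "deltas": "0.1 0 0 0; 0 0 0 0"
}}

```text
t: 14.58
eef_pos: [0.5041, -0.02, 0.0346]
ee_rot: [-3.142, -0.0, -1.605]
force: [-0.5, 0.5, -0.2]
width: 0.0005
```

{"method": "apply_moves", "body": {
  "deltas": "0.1 0 0 0; 0 0 0 0"
}}

```text
t: 14.82
eef_pos: [0.5045, -0.0205, 0.0347]
ee_rot: [-3.141, 0.001, -1.605]
force: [0.7, 5.1, 0.0]
width: 0.0006
```

```bash
python3 go.py;python3 - <<'E'
from h import *
f=viewer.grab_frame("side");cv2.imwrite("pics/s12.png",cv2.resize(f["image"][250:350,230:330,::-1],None,fx=6,fy=6,interpolation=cv2.INTER_CUBIC))
E
```

```text
t 14.825 tcp base mm [-31.2   1.2  34.7] yaw err 2.396698340034753e-05 F [0.7 5.1 0. ] w 0.0005551797902373367
```

View pics/s12.png

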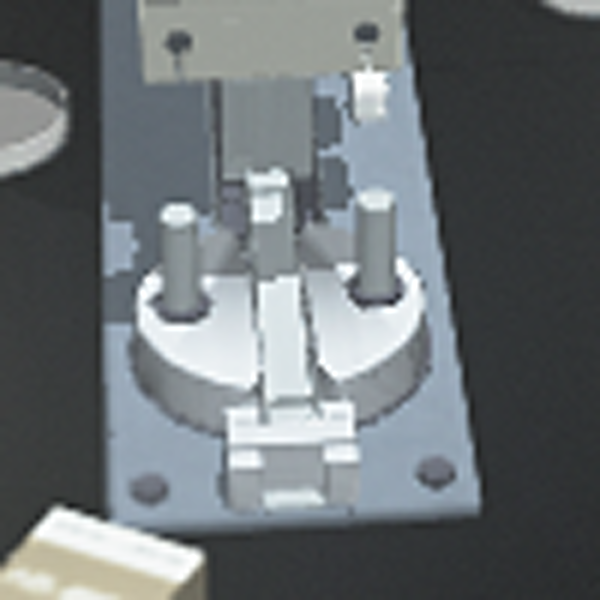

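The force jumped to 5 N right where I expected the stop. One more small step will confirm it.

{"method": "apply_moves", "body": {
  "deltas": "0.1 0 0 0; 0 0 0 0; 0 0 0 0"
}}

```text
t: 15.25
eef_pos: [0.505, -0.0208, 0.0349]
ee_rot: [-3.14, 0.001, -1.604]
force: [-0.7, 9.5, 1.7]
width: 0.0004
```

```bash
python3 go.py
```

```text
t 15.25 tcp base mm [-31.    1.7  34.9] yaw err 0.00039076618193845114 F [-0.7  9.5  1.7] w 0.0003519089412243871
```

The bar is hard against the stop: 9.5 N with only 0.2 mm of movement. I'll back off, rise clear and check.

{"method": "apply_moves", "body": {
  "deltas": "-0.5 0 0 0; -1.5 0 0 0; -2 0 0 0; 0 0 -4 0; 0 0 -5 0; -5 0 -4 0; -5 0 0 0; -5 0 0 0; -4 0 0 0; 0 0 0 0"
}}

```text
t: 16.5
eef_pos: [0.5115, 0.2095, 0.1632]
ee_rot: [3.141, -0.001, -1.602]
force: [-0.2, 0.7, 0.1]
width: -0.0
```

```bash
python3 go.py;python3 - <<'E'
from h import *
f=viewer.grab_frame("top");cv2.imwrite("pics/t13.png",cv2.resize(f["image"][240:325,235:430,::-1],None,fx=4,fy=4,interpolation=cv2.INTER_CUBIC))
f=viewer.grab_frame("side");cv2.imwrite("pics/s13.png",f["image"][:,:,::-1][190:400,200:400].repeat(3,0).repeat(3,1)[:600])
E
```

```text
t 16.5 tcp base mm [-261.4    0.4  163.2] yaw err 0.0030627822127529125 F [-0.2  0.7  0.1] w -3.456813807003128e-05
```

View pics/t13.png

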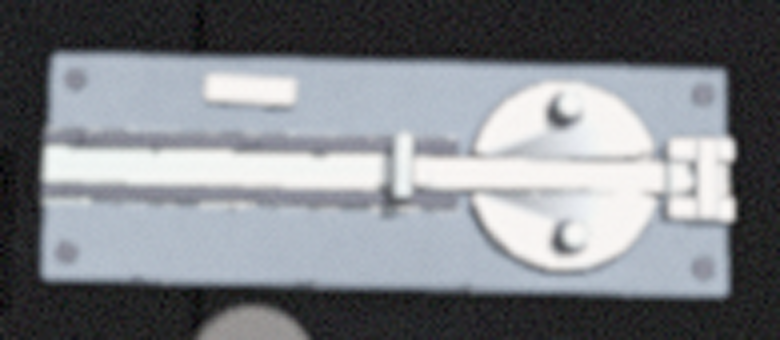

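View pics/s13.png

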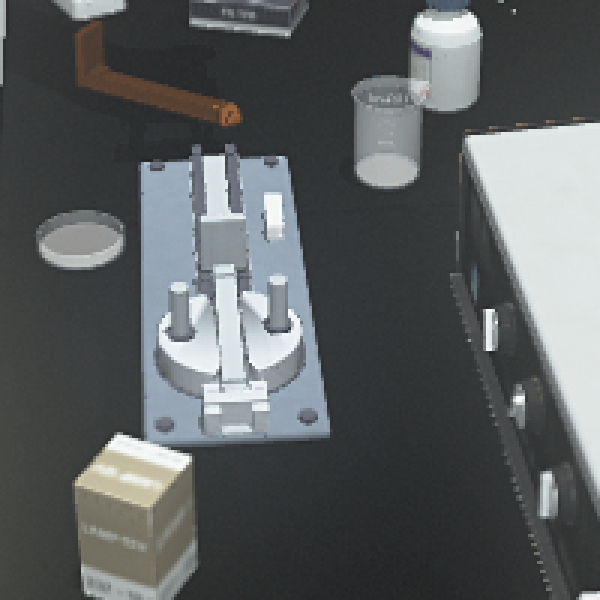

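```bash
python3 - <<'E'
from h import *
b=np.load("b.npy");f=viewer.grab_frame("top");g=viewer.grab_frame("side")
for x in(-.02,-.016,-.012): print(x,(proj(f,base2w(b,[[x,0,.062],[x+.15+-.006,0,.017],[x+.144,0,.024]]))-[235,240]+.5)*4-.5)
print("stop face top, cheeks",(proj(f,base2w(b,[[.132,0,.028],[.132,0,.017]]))-[235,240]+.5)*4-.5)
I=f["image"][265:305,325:425,::-1];J=g["image"][250:350,240:310,::-1]
cv2.imwrite("pics/t14.png",cv2.resize(I,None,fx=8,fy=8,interpolation=cv2.INTER_CUBIC))
E
```

```text
-0.02 [[379.00216147 160.49059185]
 [677.84343073 176.51724866]
 [680.21218635 175.31106236]]
-0.016 [[387.72197932 160.70987144]
 [686.209209   176.73067821]
 [688.63784275 175.5259477 ]]
-0.012 [[396.44289003 160.9292529 ]
 [694.57633659 176.94421362]
 [697.06487064 175.74094   ]]
stop face top, cheeks [[698.50290172 175.04562019]
 [694.57633659 176.94421362]]
```

View pics/t14.png

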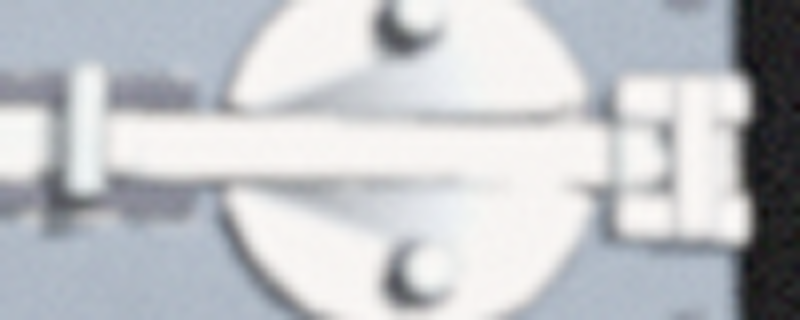

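```bash
python3 -c "
from station import job;print(job.job_done())"
```

```text
the job is handed in; nothing more can be done
None
```

The stage is locked: the bar is through the slot with its nose against the end stop. I handed the job in with the hand clear, at about 16.6 s of the 48 s allowed.

- **Disc:** I pushed stud_a with the shut fingertips, turning the disc from about 0.64 rad to nearly 0. From above, the slot lined up with the guide.
- **Bar:** I pushed it about 116 mm by its tab. At the stop the force rose from about 0.5 to 9.5 N, and the last 1 mm command moved the hand only 0.2 mm.
- **Final pictures:** the nose tip is at the stop face between the cheeks. The cuvette, dish, beaker and carton all look standing and undisturbed.
- **Small disagreements:**
  - **Tab position:** the top view puts the tab's rear face at about -13 mm rather than -12 mm, within the cameras' 2 mm calibration error.
  - **Disc angle before the bar went in:** readings ranged from about 0 to 0.07 rad, inside the 0.1 rad the nose can take.

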